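Close the battery bay of the coin scale

ROBOT

A 6-joint arm with a two-finger parallel gripper is mounted at the origin on the work surface. World frame = base frame: x ahead of the robot, y to its left, z up, the work surface at z = 0. Lengths are in m, angles in degrees, forces in N, time in s.
With the tool pointing down it reaches from about 0.35 to 0.725 m from the base axis. Payload 6 kg.
Tool frame: the origin (TCP) lies midway between the tips of the shut fingers; the grasp point (between the pads) lies 19 mm behind it; z points along the fingers, y is the line along which they close (so a half turn about z gives the same grasp; the last joint's range is limited). The gripper opens to 85 mm and grips with 20 to 120 N. Pads are 22 mm wide; open, the fingers measure 114 mm over their backs; the gripper's body (76 mm by 85 mm) begins 54 mm behind the grasp point. The pads swing forward as they close: fully open they stand 13 mm farther back than shut.
Start: joints at [-44.078, 2.303, 4.859, 0, -92.561, -19.12], TCP at [0.271, -0.536, 0.192] pointing down, gripper open.
Joint ranges: [-146.85, 146.85], [-73.84, 115.35], [-62.03, 85.46], [-188.31, 113.3], [-161.28, -10.13], [-171.36, 171.36]. Speed limits (degrees/s): [147.25, 147.25, 172.46, 180, 180, 180].

INTERFACE

Orientations are given as a 3x3 rotation matrix whose columns are the frame's x, y, z axes.
In Python, from workcell import r, viewer gives the robot as it stands.
- The arm moves only by the tool jog_arm, never from a script. Its argument "series" is a list of rows, each a list of 3 entries, a list of its own where there are three numbers: the turn, a rotation vector about the tool's x, y, z in degrees, then the shift along the tool's x, y, z in cm, then the finger opening in cm, from 0 to 8.54. In form: [[[ax, ay, az], [tx, ty, tz], hand], ...]. A call has 1 to 5 rows; each row shifts and turns the commanded pose from where the row before left it, along the tool's axes as they then stand; what a row does not reach is not made up. A row lasts 1/10 s, in which the tool goes at most 50 mm and 8.59 degrees, less where a joint would pass 70% of its speed; a pose out of reach is approached as far as the arm can. A call is refused whole if a number of a shift passes 5 or a number of a turn 8.59, either way. A call with a gripper value outside its range is refused whole. The fingers move at their own pace and stop on an object; "force" is the grip in N (left out, the last holds). Time passes only in rows, so rows that do not move let the fingers close. It gives the time, the measured TCP pose, the force, the opening and the grip force at its end, in the units of the state.
- r.get_state(): the state, without advancing time (a new reading comes with each control period).
- viewer.grab_frame(name): name is "scene" or "top" or "wrist"; returns a dict with "img" (384x512x3 uint8, blue, green, red), "fx", "fy", "cx", "cy" (pixels), "dist_coeffs" ([k1, k2, p1, p2, k3] as OpenCV has them; the pictures are not rectified), "position" and "attitude" of the camera in the world. Camera axes: x right, y down, z forward; pixel columns grow to the right and rows downward; lengths in m; the calibration is good to about 2 mm. A picture is of the moment at which its call begins. There is no depth.
- r.sign_off(): hands the job in; it is judged then, once.
The state is a dict: "t": time; "qpos": joint angles; "joint_velocities": joint speeds; "joint_torque": joint torques, N m; "position": TCP position; "orientation": TCP orientation; "force": force on the tool from outside, world axes, zero at the start; "torque": the same for the moment, N m; "finger_gap": finger opening in m; "finger_force": force on a finger pad.
Only numpy, scipy, OpenCV 4.12 (cv2) and the standard library are available. Lean on these libraries where they do the work, as an engineer would, in place of code of your own. Each camera call takes 0.05 s, during which the arm holds its last target. There are 200 camera calls.

TASK

The coin scale lies face down with its battery cover slid back. Push the cover fully shut, then take the screwdriver from its wooden holder, seat the blade in the slot of the cover's captive screw and, keeping it pressed in, turn the screw clockwise until it is fully home. Finally put the screwdriver back standing in its holder, and leave the other things on the desk where they are.

Things in the scene. Friction and masses are not known exactly. Their poses are not given: they have to be found in the camera images.
- scale: Grey plastic coin scale lying face down, fixed to the desk, 200 (its x) x 140 (its y) x 40 mm high. Origin at the centre of its underside, on the desk; its x points from the drawn-back side to the battery bay, z up. Two guide strips 6 mm wide along its x (at y = +-43.5 mm) rise to 46.5 mm; four small rubber feet near the corners rise to 44 mm.
- cover (a joint): White sliding cover on top of the scale, 110 (scale x) x 80 x 4 mm, its plate from 40 to 44 mm above the desk. 0 = fully shut (a hard stop, plate centre at scale x = +30 mm); grows as the cover is drawn back along the scale's -x, up to 0.055 m. It stays where it is left; pushing it along the scale's +x takes about 9 to 11 N.
- cover_rib (a point): Centre of the grip rib that stands across the cover: 12 mm thick (scale x), 50 mm long (scale y), its top 58 mm and this point 51 mm above the desk. Moves with the cover. Push on its -x face, or pinch it from above.
- screw (a joint): Turn of the captive right-hand screw in the cover. 0 = fully home, a hard stop: head flush with the collar round it, slot along the scale's x (square to the rib). Positive = unscrewed, anticlockwise from above; starts 1.5 to 2.3 rad out. The head rises 1.5 mm per radian, so it sinks as it is driven and the blade must follow. Turning takes about 0.1 N m; pressing alone does not turn it.
- screw_top (a point): Centre of the top of the steel screw head, on its axis, 75 mm from the rib along the scale's +x; moves with the cover. x lies along the slot, z up. Head 26 mm across, one straight slot right across it, 4.5 mm wide, 5 mm deep, upper edges chamfered 1.5 mm. A white collar, 36 mm outside, 28 mm inside, stands round it, rim 52 mm above the desk: the head's height when home.
- driver_grip (a point): Centre of the screwdriver's wooden handle, on its axis, 97 mm above the blade's tip. Handle 66 mm long, 28 mm (driver x) by 24 mm (driver y), flat sides; grip it across the 24 mm. It stands upright, handle up, 130 mm long in all, 0.08 to 0.17 kg. Driver z points from blade to handle; blade 12 mm wide along driver x, 2.5 mm thick along driver y, 14 mm high; shank 8 mm round.
- driver_tip (a point): Middle of the screwdriver's blade edge, its lowest point; axes as driver_grip.
- driver_collar (a point): Centre of the underside of the steel collar below the handle, 60 mm above the tip, 37 mm below driver_grip; it rests on the holder's top when the driver stands in its holder. Collar 23.6 mm across.
- holder_hole0 (a point): Centre of the hole's mouth in the holder: a dark wooden block 70 x 70 x 65 mm high, fixed, with one upright 19 mm hole right through it. This point is 65 mm above the desk; z up.
- coins: Bystander: short brass coin stack, 32 mm across, 14 mm high, near the holder. Origin at the centre of its underside.
- cointube: Bystander: upright coin tube 28 mm across, 63 mm high, near the holder. Origin at the centre of its underside.
- loupe: Bystander: folding loupe, about 54 mm long, 18 mm high, beyond the scale. Origin under its lens.
- capsule: Bystander: clear square coin capsule 50 x 50 x 8 mm, on the robot's side of the scale. Origin at the centre of its underside.
- mug: Bystander: white mug 80 mm across, 90 mm high. Origin at the centre of its underside.
- calculator: Bystander: desk calculator 150 x 100 x 21 mm. Origin at the centre of its underside.

How it is judged:
By the outcome, as a careful person would: the job done as asked, in the order asked, and still so for the second after the job is handed in, with the robot touching nothing.
It also fails if it takes over 72 s, if anything falls off the work surface, if the arm or the gripper's body presses on something with over 40 N, if the wrist force passes 120 N, or if a joint passes its speed limit or range.

## Working session

There is one attempt and no reset: what is moved stays moved. The work goes in short steps, Python scripts to look and compute and a tool call to move; the robot and the scene stay as the last step left them, time stands still between calls to the robot, and variables do not carry over. Pictures are saved under pics/ and viewed, at most 10 in all, crops included, and the job is handed in when it is done.

Besides the shell and the picture viewer there is one more tool, called by a JSON object that holds its "name" and its "arguments", one argument or row to a line. jog_arm: Moves the arm, as the interface text tells. Its arguments: {"type":"object","properties":{"series":{"type":"array","items":{"type":"array"}},"force":{"type":"number"}},"required":["series"]}

```bash
mkdir -p pics; cat > h.py <<'E'
import numpy as np, cv2
from workcell import r, viewer
def grab(n,fn=None):
    f=viewer.grab_frame(n)
    if fn: cv2.imwrite('pics/'+fn,f['img'])
    return f
def cam(f):
    K=np.array([[f['fx'],0,f['cx']],[0,f['fy'],f['cy']],[0,0,1.]])
    return K,np.array(f['dist_coeffs'],float),np.array(f['position']),np.array(f['attitude'])
def ray(f,px,z):
    K,d,p,R=cam(f)
    u=cv2.undistortPoints(np.array(px,float).reshape(-1,1,2),K,d).reshape(-1,2)
    v=np.c_[u,np.ones(len(u))]@R.T
    return p+v*((z-p[2])/v[:,2])[:,None]
def proj(f,P):
    K,d,p,R=cam(f)
    q=(np.array(P,float).reshape(-1,3)-p)@R
    return cv2.projectPoints(q,np.zeros(3),np.zeros(3),K,d)[0].reshape(-1,2)
E
python3 - <<'E'
from h import *
np.set_printoptions(precision=4,suppress=True)
a=grab('top','top0.png');b=grab('scene','scene0.png')
for f in(a,b):print(cam(f))
s=r.get_state();print(s)
E
```

```text
(array([[389.6681,   0.    , 252.4793],
       [  0.    , 389.6681, 186.5781],
       [  0.    ,   0.    ,   1.    ]]), array([-0.1026,  0.    ,  0.    ,  0.    ,  0.    ]), array([0.3788, 0.0332, 1.137 ]), array([[ 0.0163, -0.9851,  0.1715],
       [-0.9998, -0.018 , -0.0085],
       [ 0.0115, -0.1713, -0.9852]]))
(array([[449.0721,   0.    , 259.2925],
       [  0.    , 449.0721, 186.7913],
       [  0.    ,   0.    ,   1.    ]]), array([0.0459, 0.    , 0.    , 0.    , 0.    ]), array([ 1.206 , -0.2649,  1.0616]), array([[ 0.3932,  0.7493, -0.5328],
       [ 0.9193, -0.3125,  0.239 ],
       [ 0.0126, -0.5839, -0.8118]]))
{'t': 0.1, 'qpos': array([-44.077 ,   2.3352,   4.81  ,  -0.0239, -92.5646, -19.1188]), 'joint_velocities': array([-0.0307, -0.0597,  0.0933,  0.0385,  0.0717, -0.0561]), 'joint_torque': array([ -0.0049, -36.9347,  34.8285,   6.9515,  -0.0045,   0.    ]), 'position': array([ 0.2705, -0.5352,  0.1915]), 'orientation': array([[-0.8925, -0.451 , -0.0008],
       [-0.451 ,  0.8925,  0.0014],
       [ 0.0001,  0.0016, -1.    ]]), 'force': array([-0.2927,  0.5104, -0.1718]), 'torque': array([ 0.0055, -0.0159,  0.0335]), 'finger_force': 0.0, 'finger_gap': 0.0854992562611017}
```

View pics/top0.png

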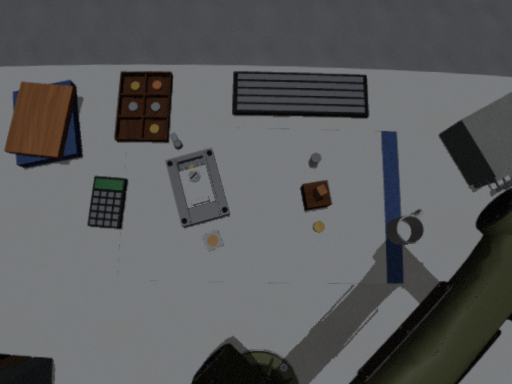

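View pics/scene0.png

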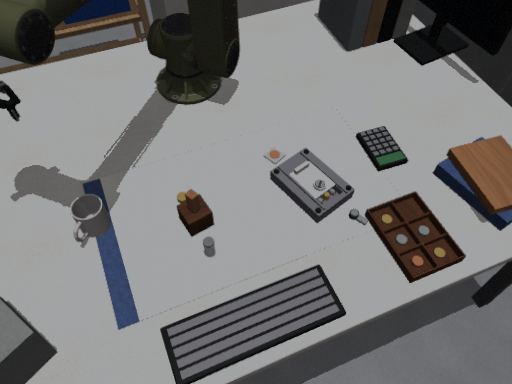

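The top view shows the scale around (197,187), the holder with the driver at (317,194), the coins at (319,227) and the tube at (315,159). I'll enlarge both regions from both cameras.

```bash
python3 - <<'E'
import cv2,numpy as np
a=cv2.imread('pics/top0.png');b=cv2.imread('pics/scene0.png')
def c(im,x,y,w,h,s):return cv2.resize(im[y:y+h,x:x+w],None,fx=s,fy=s,interpolation=cv2.INTER_CUBIC)
o=np.vstack([np.hstack([c(a,157,140,80,60+30-15,5)[:300],c(b,262,140,100,75,4)[:300]]),np.hstack([c(a,280,145,80,60,5),c(b,165,180,100,75,4)[:300]])])
o=cv2.convertScaleAbs(o,alpha=1.3)
# replace top-left: scale 4
o[:300,:400]=cv2.convertScaleAbs(c(a,150,145,100,75,4),alpha=1.3)
cv2.imwrite('pics/z0.png',o)
E
```

```text
(no output)
```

View pics/z0.png

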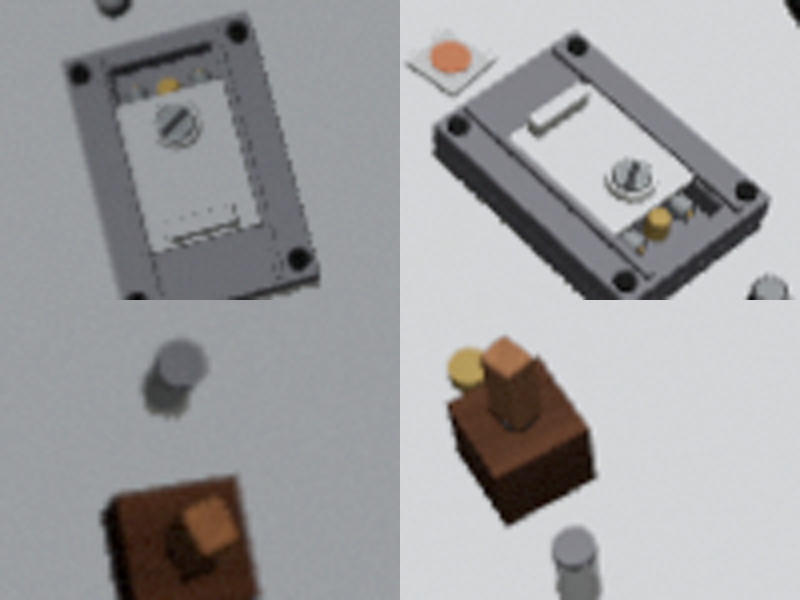

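The scale's feet (top view, original pixels) are at about (170,163.5), (209,153), (224.5,210) and (184,219.5). The screw is at (194.5,176) and the handle top at (322,190). The scene view shows the handle top at (192,194).

```bash
python3 - <<'E'
from h import *
np.set_printoptions(precision=4,suppress=True)
a=grab('top');b=grab('scene')
feet=ray(a,[(170,163.5),(209.25,153),(224.5,210),(184,219.5)],.044);print('feet',feet)
c=feet.mean(0);dx=(feet[:2].mean(0)-feet[2:].mean(0));print('c',c,np.degrees(np.arctan2(dx[1],dx[0])),np.linalg.norm(dx))
fs=ray(b,[(262+177/4,140+46/4),(262+57/4,140+125/4),(262+345/4,140+190/4),(262+225/4,140+282/4)],.044);print('feet scene',fs,fs.mean(0))
print('screw',ray(a,[(194.5,176.25)],.054),ray(b,[(262+231/4,140+178/4)],.054))
print('rib',ray(b,[(262+159/4,140+104/4)],.058))
print('drv top',ray(a,[(322.2,190)],.135),ray(b,[(192,193.75)],.135))
co=ray(a,[(280+x/5,145+(y-300)/5) for x,y in[(208,495),(238,523),(212,556),(183,528)]],.135);print(co,np.diff(co,axis=0))
h=ray(a,[(280+x/5,145+(y-300)/5) for x,y in[(118,495),(238,476)]],.065);print('holder edge',h,np.diff(h,axis=0))
# proposal for wrist camera
w=grab('wrist');s=r.get_state();R=s['orientation']
print('wrist cam in tool', R.T@(cam(w)[2]-s['position']), R.T@cam(w)[3], w['fx'])
E
```

```text
feet [[0.6322 0.2627 0.044 ]
 [0.6653 0.1504 0.044 ]
 [0.5006 0.1015 0.044 ]
 [0.4716 0.2147 0.044 ]]
c [0.5674 0.1823 0.044 ] 16.585952877379405 0.1697489284393022
feet scene [[0.4732 0.2137 0.044 ]
 [0.5063 0.1011 0.044 ]
 [0.6358 0.263  0.044 ]
 [0.6714 0.1503 0.044 ]] [0.5717 0.1821 0.044 ]
screw [[0.594  0.1888 0.054 ]] [[0.602  0.1899 0.054 ]]
rib [[0.5266 0.1711 0.058 ]]
drv top [[ 0.5474 -0.1583  0.135 ]] [[ 0.5526 -0.1561  0.135 ]]
[[ 0.5634 -0.1569  0.135 ]
 [ 0.5488 -0.1726  0.135 ]
 [ 0.531  -0.1586  0.135 ]
 [ 0.5456 -0.1435  0.135 ]] [[-0.0146 -0.0157  0.    ]
 [-0.0177  0.014   0.    ]
 [ 0.0146  0.0151  0.    ]]
holder edge [[ 0.5753 -0.1193  0.065 ]
 [ 0.5875 -0.1874  0.065 ]] [[ 0.0122 -0.0681  0.    ]]
wrist cam in tool [ 0.0697  0.0011 -0.1809] [[ 0.0004 -0.9616 -0.2743]
 [ 1.      0.0004 -0.0001]
 [ 0.0002 -0.2743  0.9616]] 338.1147953651301
```

{"name": "jog_arm", "arguments": {
  "series": [
    [[0,0,0],[-4,2.2,-0.1],8.5],
    [[0,0,0],[-4,2.2,-0.1],8.5],
    [[0,0,0],[-4,2.2,-0.1],8.5],
    [[0,0,0],[-4,2.2,-0.1],8.5],
    [[0,0,0],[-4,2.2,-0.1],8.5]
  ]
}}

```text
t: 0.75
position: [0.4001, -0.3455, 0.1975]
orientation: [[-0.893, -0.451, 0.0], [-0.451, 0.893, 0.0], [-0.0, -0.0, -1.0]]
force: [0.5, -1.1, -0.3]
finger_gap: 0.0849
finger_force: 0.0
```

{"name": "jog_arm", "arguments": {
  "series": [
    [[0,0,0],[-4,2.2,-0.1],8.5],
    [[0,0,0],[-4,2.2,-0.1],8.5],
    [[0,0,0],[-4,2.2,-0.1],8.5],
    [[0,0,0],[-4,2.2,-0.1],8.5],
    [[0,0,0],[0,0,0],8.5]
  ]
}}

```text
t: 1.25
position: [0.5046, -0.1925, 0.2005]
orientation: [[-0.89, -0.455, -0.001], [-0.455, 0.89, 0.001], [0.0, 0.001, -1.0]]
force: [0.1, 0.5, -0.3]
finger_gap: 0.0849
finger_force: 0.0
```

```bash
python3 - <<'E'
from h import *
np.set_printoptions(precision=4,suppress=True)
w=grab('wrist','w1.png');s=r.get_state();print(s['position'],s['orientation'],s['t'])
print(proj(w,[(.55,-.157,.135),(.55,-.157,.065)]))
cv2.imwrite('pics/w1z.png',cv2.resize(w['img'],(800,600),interpolation=cv2.INTER_CUBIC))
E
```

```text
[ 0.5036 -0.1942  0.2008] [[-0.8908 -0.4545 -0.001 ]
 [-0.4545  0.8908  0.0004]
 [ 0.0007  0.0008 -1.    ]] 1.3
[[269.9874 258.4245]
 [267.5372 226.1442]]
```

View pics/w1z.png

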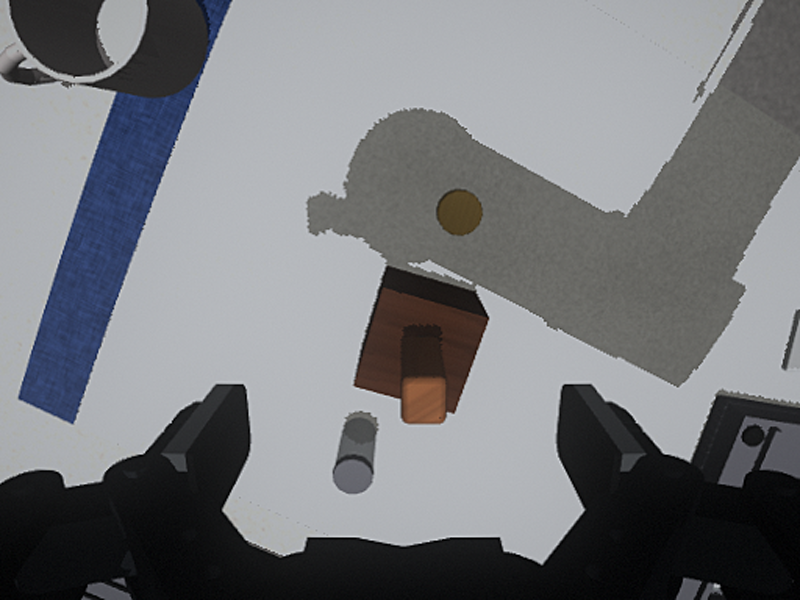

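Handle top is at (423,400) in the enlarged picture, i.e. (271,256) original, within 2 px of the prediction, and the 24 mm sides face along tool y. Next I'll refine the handle yaw by segmentation and move to above the rib.

```bash
python3 - <<'E'
from h import *
np.set_printoptions(precision=4,suppress=True)
w=viewer.grab_frame('wrist');im=w['img'].astype(int)
m=((im[...,2]-im[...,0]>45)&(im[...,2]>130)).astype(np.uint8);m[:225]=0
n,l,st,ce=cv2.connectedComponentsWithStats(m);i=1+st[1:,4].argmax();print(st[i],ce[i])
c=max(cv2.findContours((l==i).astype(np.uint8),0,1)[0],key=cv2.contourArea)[:,0]
for z in(.135,.13):
    p=ray(w,c,z);q=cv2.minAreaRect((p[:,:2]*1000).astype(np.float32));print(z,q,cv2.boxPoints(q))
s=r.get_state();print(np.degrees(np.arctan2(s['orientation'][1,0],s['orientation'][0,0])))
E
```

```text
[262 247  22  24 358] [271.7151 256.257 ]
0.135 ((548.330322265625, -156.93463134765625), (20.56420135498047, 16.94165802001953), 27.259517669677734) [[ 535.3103 -154.114 ]
 [ 543.0699 -169.1741]
 [ 561.3503 -159.7553]
 [ 553.5907 -144.6951]]
0.13 ((550.5013427734375, -155.55532836914062), (20.980571746826172, 17.284744262695312), 27.259218215942383) [[ 537.2177 -152.6775]
 [ 545.1345 -168.0426]
 [ 563.785  -158.4332]
 [ 555.8682 -143.068 ]]
-153.0690327515256
```

{"name": "jog_arm", "arguments": {
  "series": [
    [[0,0,0],[-2.2,4.4,0],2],
    [[0,0,0],[-2.2,4.4,0],0],
    [[0,0,0],[-2.2,4.4,0],0],
    [[0,0,0],[-2.2,4.4,0],0],
    [[0,0,0],[-2.2,4.4,0],0]
  ]
}}

```text
t: 1.85
position: [0.5012, 0.0501, 0.2019]
orientation: [[-0.893, -0.449, 0.001], [-0.449, 0.893, 0.0], [-0.001, -0.0, -1.0]]
force: [1.0, -0.2, -0.5]
finger_gap: 0.0119
finger_force: 0.0
```

{"name": "jog_arm", "arguments": {
  "series": [
    [[0,0,0],[-1.6,3.3,2],0],
    [[0,0,0],[-1.6,3.3,2],0],
    [[0,0,0],[-1.4,3.2,2],0],
    [[0,0,5.3],[0,0,2],0],
    [[0,0,5.3],[0,0,0],0]
  ]
}}

```text
t: 2.35
position: [0.4969, 0.1569, 0.1178]
orientation: [[-0.961, -0.276, -0.005], [-0.276, 0.961, -0.002], [0.005, -0.001, -1.0]]
force: [-0.3, -0.1, 0.8]
finger_gap: 0.0001
finger_force: 0.0
```

```bash
python3 - <<'E'
from h import *
np.set_printoptions(precision=4,suppress=True)
w=grab('wrist','w2.png');s=r.get_state();print(s['position'],s['orientation'],s['t'])
cv2.imwrite('pics/w2z.png',cv2.resize(w['img'],(800,600),interpolation=cv2.INTER_CUBIC))
print(proj(w,[(.5264,.1691,.058),(.598,.1893,.054)])*1.5625)
E
```

```text
[0.4977 0.1566 0.1196] [[-0.9627 -0.2705 -0.0027]
 [-0.2705  0.9627 -0.0017]
 [ 0.003  -0.0009 -1.    ]] 2.4
[[408.2621 364.5925]
 [407.1461 489.0968]]
```

View pics/w2z.png

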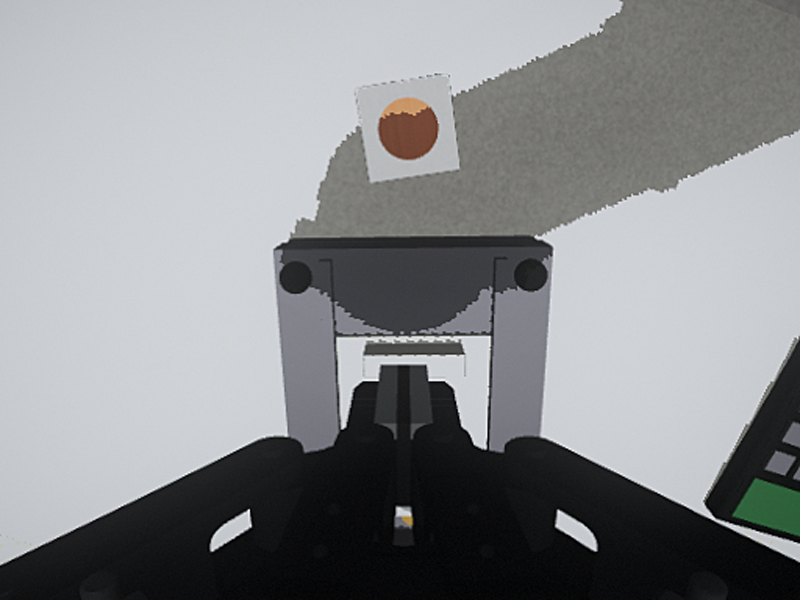

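The picture shows the rib at about (415,365), the rear feet at (296,277) and (530,275), and the fingers just behind the rib. The gripper is aligned with the scale, so I'll lower and push.

```bash
python3 - <<'E'
from h import *
np.set_printoptions(precision=4,suppress=True)
w=viewer.grab_frame('wrist')
p=ray(w,np.array([(296,277),(530,275)])/1.5625,.044);print(p,p.mean(0),np.degrees(np.arctan2(*(p[0]-p[1])[[0,1]]))) 
p=ray(w,np.array([(364,366),(465,365)])/1.5625,.058);print(p,p.mean(0))
s=r.get_state();print(s['position'])
E
```

```text
[[0.5037 0.1036 0.044 ]
 [0.471  0.2161 0.044 ]] [0.4874 0.1599 0.044 ] 163.75203128209245
[[0.5349 0.148  0.058 ]
 [0.5208 0.1961 0.058 ]] [0.5279 0.172  0.058 ]
[0.4984 0.1566 0.1209]
```

{"name": "jog_arm", "arguments": {
  "series": [
    [[0,0,0],[0,0.2,3.5],0],
    [[0,0,0],[0,0,3],0],
    [[0,0,0],[0,0,0.6],0],
    [[0,0,0],[0,0,0],0]
  ]
}}

```text
t: 2.85
position: [0.498, 0.1586, 0.0505]
orientation: [[-0.96, -0.279, -0.0], [-0.279, 0.96, -0.001], [0.001, -0.001, -1.0]]
force: [-1.0, 0.9, 0.7]
finger_gap: 0.0
finger_force: 0.0
```

{"name": "jog_arm", "arguments": {
  "series": [
    [[0,0,0],[-1,0,0.1],0],
    [[0,0,0],[-0.6,0,0],0],
    [[0,0,0],[-0.6,0,0],0],
    [[0,0,0],[-0.6,0,0],0],
    [[0,0,0],[-0.6,0,0],0]
  ]
}}

```text
t: 3.35
position: [0.5312, 0.1694, 0.0496]
orientation: [[-0.96, -0.279, 0.0], [-0.279, 0.96, 0.0], [-0.0, 0.0, -1.0]]
force: [0.1, -0.2, 0.0]
finger_gap: -0.0
finger_force: 0.0
```

```bash
python3 - <<'E'
from h import *
np.set_printoptions(precision=4,suppress=True)
a=viewer.grab_frame('top')
s=r.get_state();print(s['position'],s['force'])
p=ray(a,[(150+207/4,145+236/4),(150+172/4,145+94/4)],.044)
R=np.array([.96,.28]);print((p[:,:2]-[.5693,.183])@R)
E
```

```text
[0.5316 0.1694 0.0494] [-0.2049  0.1422 -0.4341]
[-0.0554  0.0508]
```

```bash
python3 - <<'E'
from h import *
b=grab('scene');w=grab('wrist')
c=cv2.resize(b['img'][135:235,255:375],(480,400),interpolation=cv2.INTER_CUBIC)
d=cv2.resize(w['img'][120:320,180:340],(320,400))
cv2.imwrite('pics/z3.png',cv2.convertScaleAbs(np.hstack([c,d]),alpha=1.3))
E
```

```text
(no output)
```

View pics/z3.png

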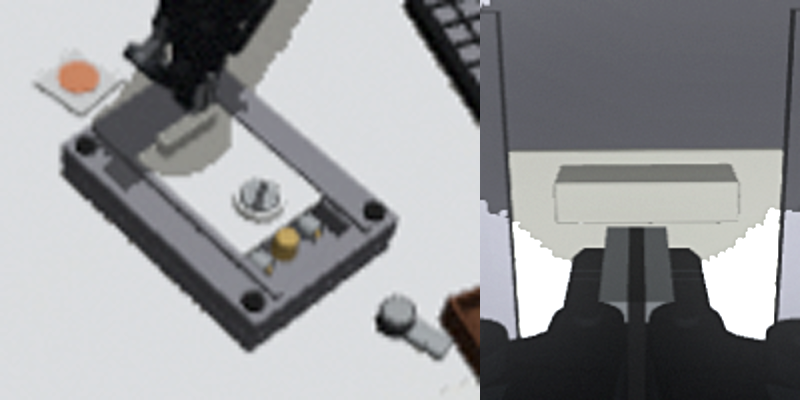

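```bash
python3 - <<'E'
from h import *
np.set_printoptions(precision=4,suppress=True)
w=viewer.grab_frame('wrist');b=viewer.grab_frame('scene');s=r.get_state();p=s['position'];print(p)
def cw(P):return (proj(w,P)-[180,120])*2+[480,0]
def cb(P):return (proj(b,P)-[255,135])*4
u=np.array([.96,.28,0])
for n,P in dict(tcp=p,tcpback=p-.011*u,tcpfront=p+.011*u,rib=[.5279,.172,.058],ribback=np.array([.5279,.172,.058])-.006*u,shadowcheck=[.5279,.172,.044]).items():print(n,cw([P]),cb([P]))
print(ray(w,[(180+(554-480)/2,120+182/2),(180+(739-480)/2,120+182/2),(180+167/2,120+222/2)],.058))
E
```

```text
[0.5304 0.1691 0.0493]
tcp [[632.294 203.754]] [[185.7502 136.2133]]
tcpback [[632.2089 167.112 ]] [[175.3796 126.8049]]
tcpfront [[632.3777 239.2044]] [[196.2015 145.6937]]
rib [[644.9567 209.7703]] [[188.9555 124.8786]]
ribback [[645.0263 189.0353]] [[183.2599 119.7412]]
shadowcheck [[644.3552 192.152 ]] [[187.1933 136.9772]]
[[0.5271 0.1462 0.058 ]
 [0.5131 0.1941 0.058 ]
 [0.5312 0.1736 0.058 ]]
```

```bash
python3 - <<'E'
from h import *
np.set_printoptions(precision=4,suppress=True)
w=grab('wrist');b=grab('scene','s4.png');s=r.get_state();p=s['position'];print(p,s['force'])
pw=np.array([(180+(635-480)/2,120+228/2)]);pb=np.array([(255+200/4,135+105/4)])
for z in (.05,.06,.07,.08,.09):print(z,ray(w,pw,z)-p,ray(b,pb,z)-p)
c=cv2.resize(b['img'][140:190,275:342],(800,600),interpolation=cv2.INTER_CUBIC)
cv2.imwrite('pics/z4.png',cv2.convertScaleAbs(c,alpha=1.6,beta=30))
E
```

```text
[0.5304 0.1691 0.0494] [-0.4334 -0.4183 -0.0011]
0.05 [[0.0065 0.0026 0.0006]] [[-0.0213  0.0219  0.0006]]
0.06 [[0.0024 0.0015 0.0106]] [[-0.0144  0.0174  0.0106]]
0.07 [[-0.0017  0.0003  0.0206]] [[-0.0075  0.0129  0.0206]]
0.08 [[-0.0058 -0.0009  0.0306]] [[-0.0006  0.0084  0.0306]]
0.09 [[-0.0099 -0.002   0.0406]] [[0.0063 0.0039 0.0406]]
```

View pics/z4.png

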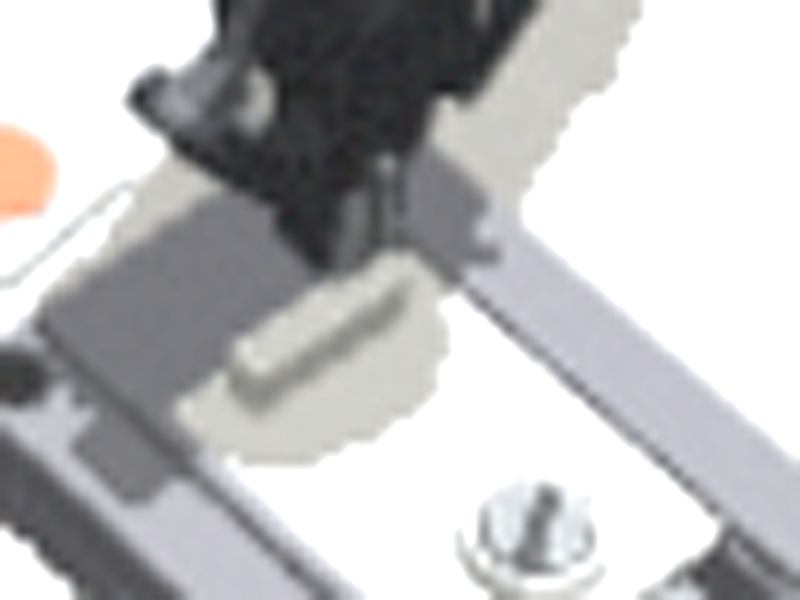

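Seen from the scene camera, the fingers stand behind or above the rib, but the rib hasn't moved and there is no force, so they may be passing over it. I'll back off and feel for the deck.

{"name": "jog_arm", "arguments": {
  "series": [
    [[0,0,0],[1.8,0,0],0],
    [[0,0,0],[1.8,0,0],0],
    [[0,0,0],[0,0,0.3],0],
    [[0,0,0],[0,0,0.3],0],
    [[0,0,0],[0,0,0.2],0]
  ]
}}

```text
t: 4.2
position: [0.4961, 0.1592, 0.0411]
orientation: [[-0.96, -0.279, -0.0], [-0.279, 0.96, 0.0], [0.0, 0.0, -1.0]]
force: [-1.0, -1.6, -0.2]
finger_gap: -0.0002
finger_force: 0.0
```

{"name": "jog_arm", "arguments": {
  "series": [
    [[0,0,0],[0,0,0.2],0],
    [[0,0,0],[0,0,0],0]
  ]
}}

```text
t: 4.4
position: [0.4959, 0.159, 0.0388]
orientation: [[-0.96, -0.279, -0.001], [-0.279, 0.96, -0.001], [0.001, -0.0, -1.0]]
force: [-0.1, 0.5, 0.1]
finger_gap: -0.0002
finger_force: 0.0
```

{"name": "jog_arm", "arguments": {
  "series": [
    [[0,0,0],[0,0,0.3],0],
    [[0,0,0],[0,0,0.3],0],
    [[0,0,0],[0,0,0.1],0]
  ]
}}

```text
t: 4.7
position: [0.4958, 0.159, 0.0318]
orientation: [[-0.96, -0.279, -0.001], [-0.279, 0.96, -0.0], [0.001, -0.0, -1.0]]
force: [0.7, -0.4, -0.4]
finger_gap: -0.0003
finger_force: 0.0
```

```bash
python3 - <<'E'
from h import *
np.set_printoptions(precision=4,suppress=True)
w=grab('wrist');b=grab('scene');t=grab('top');s=r.get_state();print(s['position'],s['force'])
c=cv2.resize(b['img'][130:190,265:345],(400,300),interpolation=cv2.INTER_CUBIC)
d=cv2.resize(w['img'][150:270,180:340],(400,300),interpolation=cv2.INTER_CUBIC)
e=cv2.resize(t['img'][170:230,160:240],(400,300),interpolation=cv2.INTER_CUBIC)
cv2.imwrite('pics/z5.png',cv2.convertScaleAbs(np.vstack([np.hstack([c,d]),np.hstack([e,e])]),alpha=1.5,beta=20))
E
```

```text
[0.4959 0.159  0.0323] [-0.1085 -0.0126  0.9142]
```

View pics/z5.png

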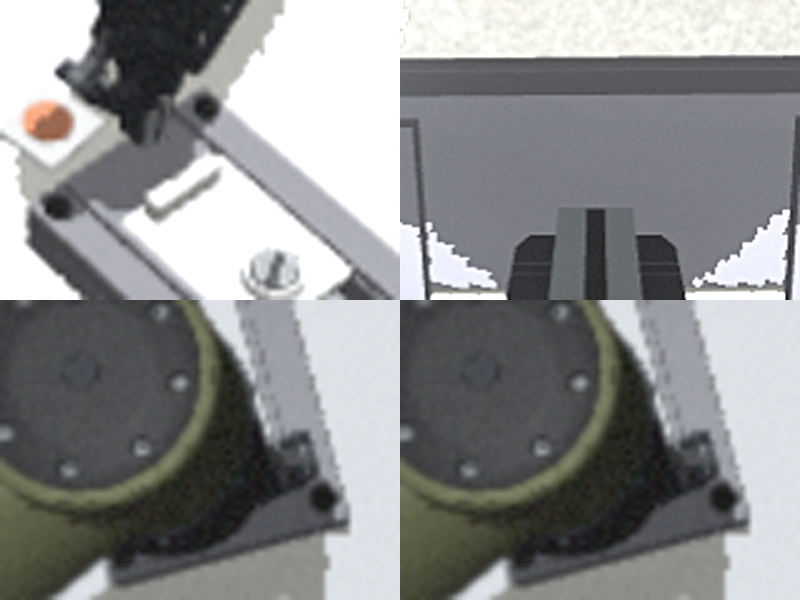

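The scene view shows the fingertips at about (295,158), over the bare deck. The wrist view shows the tip edge at (259,233), unoccluded, so I can triangulate it.

```bash
python3 - <<'E'
from h import *
np.set_printoptions(precision=4,suppress=True)
w=viewer.grab_frame('wrist');b=viewer.grab_frame('scene');s=r.get_state();p=s['position'];R=s['orientation']
for z in (.03,.04,.05,.06,.07):print(z,(ray(w,[(258.8,233.2)],z)-p)@R,(ray(b,[(294.5,158)],z)-p)@R)
print(cam(w)[2]-p)
E
```

```text
0.03 [[-0.0076  0.0015  0.0025]] [[0.0179 0.0236 0.0025]]
0.04 [[-0.0034  0.0015 -0.0075]] [[ 0.0123  0.0175 -0.0075]]
0.05 [[ 0.0009  0.0015 -0.0175]] [[ 0.0066  0.0114 -0.0175]]
0.06 [[ 0.0051  0.0014 -0.0275]] [[ 0.001   0.0053 -0.0275]]
0.07 [[ 0.0093  0.0014 -0.0375]] [[-0.0046 -0.0008 -0.0375]]
[-0.0675 -0.0186  0.1809]
```

{"name": "jog_arm", "arguments": {
  "series": [
    [[0,0,0],[0,0,0.3],0],
    [[0,0,0],[0,0,0.2],0],
    [[0,0,0],[0,0,0],0]
  ]
}}

```text
t: 5.25
position: [0.4957, 0.159, 0.0269]
orientation: [[-0.96, -0.279, -0.001], [-0.279, 0.96, -0.0], [0.001, -0.0, -1.0]]
force: [0.4, -0.4, -1.1]
finger_gap: 0.0003
finger_force: 0.0
```

{"name": "jog_arm", "arguments": {
  "series": [
    [[0,0,0],[0,0,0.2],0],
    [[0,0,0],[0,0,0.2],0],
    [[0,0,0],[0,0,0],0]
  ]
}}

```text
t: 5.55
position: [0.4957, 0.159, 0.023]
orientation: [[-0.96, -0.279, -0.001], [-0.279, 0.96, -0.0], [0.001, -0.0, -1.0]]
force: [-0.7, 0.1, 0.2]
finger_gap: 0.0001
finger_force: 0.0
```

{"name": "jog_arm", "arguments": {
  "series": [
    [[0,0,0],[-1,0,-0.1],0],
    [[0,0,0],[-0.6,0,0],0],
    [[0,0,0],[-0.4,0,0],0],
    [[0,0,0],[-0.4,0,0],0]
  ]
}}

```text
t: 5.95
position: [0.5194, 0.1659, 0.0242]
orientation: [[-0.96, -0.279, -0.0], [-0.279, 0.96, -0.0], [0.0, 0.0, -1.0]]
force: [0.2, 0.6, 0.2]
finger_gap: -0.0
finger_force: 0.0
```

{"name": "jog_arm", "arguments": {
  "series": [
    [[0,0,0],[-0.4,0,0],0],
    [[0,0,0],[-0.4,0,0],0],
    [[0,0,0],[-0.4,0,0],0]
  ]
}}

```text
t: 6.25
position: [0.5308, 0.1692, 0.0244]
orientation: [[-0.96, -0.279, -0.0], [-0.279, 0.96, 0.0], [0.0, 0.0, -1.0]]
force: [0.2, -0.1, 0.2]
finger_gap: 0.0003
finger_force: 0.0
```

```bash
python3 - <<'E'
from h import *
np.set_printoptions(precision=4,suppress=True)
w=grab('wrist');b=grab('scene');s=r.get_state();print(s['position'],s['force'],s['qpos'])
c=cv2.resize(b['img'][135:185,275:342],(500,373),interpolation=cv2.INTER_CUBIC)
d=cv2.resize(w['img'][130:280,200:320],(300,373),interpolation=cv2.INTER_CUBIC)
cv2.imwrite('pics/z6.png',cv2.convertScaleAbs(np.hstack([c,d]),alpha=1.5,beta=20))
E
```

```text
[0.5308 0.1692 0.0243] [ 0.1194 -0.8413 -0.2751] [  38.3286   -1.5663  -16.6664   -0.0048  -74.9098 -112.1326]
```

View pics/z6.png

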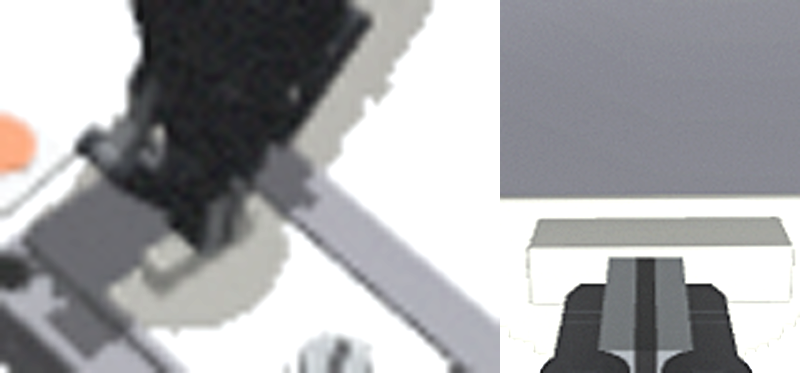

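The fingers are still above the rib. Both cameras put the real fingertips about 40 mm behind the reported TCP. I'll back off and feel for the deck to calibrate this.

{"name": "jog_arm", "arguments": {
  "series": [
    [[0,0,0],[2,0,0],0],
    [[0,0,0],[2,0,0],0],
    [[0,0,0],[0,0,0.8],0],
    [[0,0,0],[0,0,0.5],0],
    [[0,0,0],[0,0,0.3],0]
  ]
}}

```text
t: 6.85
position: [0.4921, 0.1579, 0.0077]
orientation: [[-0.96, -0.279, -0.001], [-0.279, 0.96, -0.0], [0.001, -0.0, -1.0]]
force: [0.4, -1.6, -0.2]
finger_gap: -0.0001
finger_force: 0.0
```

{"name": "jog_arm", "arguments": {
  "series": [
    [[0,0,0],[0,0,0.2],0],
    [[0,0,0],[0,0,0.2],0],
    [[0,0,0],[0,0,0],0]
  ]
}}

```text
t: 7.15
position: [0.4921, 0.1579, 0.004]
orientation: [[-0.96, -0.279, -0.001], [-0.279, 0.96, -0.0], [0.001, -0.0, -1.0]]
force: [-0.3, -0.1, -0.1]
finger_gap: 0.0
finger_force: 0.0
```

{"name": "jog_arm", "arguments": {
  "series": [
    [[0,0,0],[-1,0,-0.1],0],
    [[0,0,0],[-0.6,0,0],0],
    [[0,0,0],[-0.4,0,0],0],
    [[0,0,0],[-0.4,0,0],0]
  ]
}}

```text
t: 7.55
position: [0.5142, 0.1643, 0.0054]
orientation: [[-0.96, -0.279, -0.003], [-0.279, 0.96, -0.001], [0.004, -0.0, -1.0]]
force: [-9.4, -0.4, 6.7]
finger_gap: 0.0006
finger_force: 4.7
```

{"name": "jog_arm", "arguments": {
  "series": [
    [[0,0,0],[-0.5,0,-0.3],0],
    [[0,0,0],[-0.5,0,0],0],
    [[0,0,0],[-0.5,0,0],0],
    [[0,0,0],[-0.3,0,0],0]
  ]
}}

```text
t: 7.95
position: [0.5294, 0.1688, 0.0058]
orientation: [[-0.96, -0.279, -0.008], [-0.279, 0.96, -0.003], [0.009, -0.0, -1.0]]
force: [-9.4, -0.0, -0.5]
finger_gap: 0.0001
finger_force: 4.6
```

{"name": "jog_arm", "arguments": {
  "series": [
    [[0,0,0],[-0.4,0,0],0],
    [[0,0,0],[-0.3,0,0],0],
    [[0,0,0],[-0.3,0,0],0]
  ]
}}

```text
t: 8.25
position: [0.5389, 0.1716, 0.0059]
orientation: [[-0.96, -0.279, -0.008], [-0.279, 0.96, -0.002], [0.009, -0.0, -1.0]]
force: [-9.6, -0.8, -0.7]
finger_gap: -0.0002
finger_force: 4.6
```

{"name": "jog_arm", "arguments": {
  "series": [
    [[0,0,0],[-0.2,0,0],0],
    [[0,0,0],[-0.2,0,0],0]
  ]
}}

```text
t: 8.45
position: [0.5393, 0.1716, 0.0057]
orientation: [[-0.96, -0.279, -0.016], [-0.279, 0.96, -0.005], [0.017, -0.001, -1.0]]
force: [-32.2, -2.6, 11.8]
finger_gap: -0.0001
finger_force: 15.7
```

The force jumped to 32 N with motion stopped, so the cover is on its hard stop. I'll retreat, lift, look at the screw, then go to the driver.

{"name": "jog_arm", "arguments": {
  "series": [
    [[0,0,0],[1.5,0,-0.5],0],
    [[0,0,0],[1.5,0,-3],0],
    [[0,0,0],[1.5,0,-4],4],
    [[0,0,0],[1.5,0,-4],8.5],
    [[0,0,0],[1,0,-2],8.5]
  ]
}}

```text
t: 8.95
position: [0.4796, 0.1543, 0.1479]
orientation: [[-0.96, -0.279, 0.005], [-0.279, 0.96, 0.002], [-0.005, 0.001, -1.0]]
force: [1.2, 0.8, -0.5]
finger_gap: 0.0432
finger_force: 0.0
```

```bash
python3 - <<'E'
from h import *
np.set_printoptions(precision=4,suppress=True)
w=grab('wrist','w7.png');t=grab('top');b=grab('scene');s=r.get_state();print(s['position'],s['orientation'],s['t'])
P=np.array([.5693,.183,.055])+.06*np.array([.96,.28,0])
c=[]
for f in(w,t,b):
    q=proj(f,[P])[0];print(q);x,y=int(q[0])-40,int(q[1])-30
    x=min(max(x,0),432);y=min(max(y,0),324);print(x,y)
    c.append(cv2.resize(f['img'][y:y+60,x:x+80],(400,300),interpolation=cv2.INTER_CUBIC))
c.append(cv2.resize(w['img'],(400,300)))
cv2.imwrite('pics/z7.png',np.vstack([np.hstack(c[:2]),np.hstack(c[2:])]))
E
```

```text
[0.4794 0.1547 0.1455] [[-0.9602 -0.2793  0.0033]
 [-0.2793  0.9602  0.0027]
 [-0.0039  0.0017 -1.    ]] 9.1
[259.4029 334.8187]
219 304
[191.0846 164.7999]
151 134
[327.2059 189.9238]
287 159
```

View pics/z7.png

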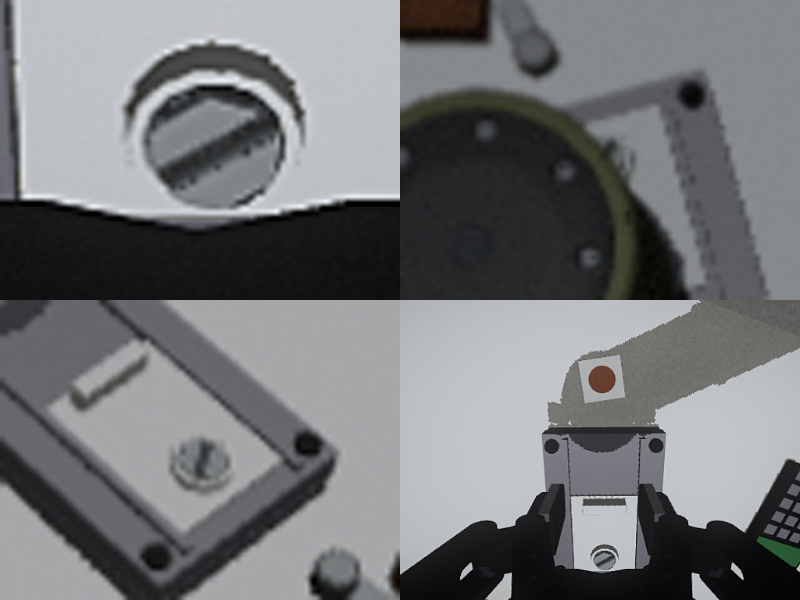

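The cover is shut, with the bay fully hidden. In the wrist crop the head centre is at (215,147), i.e. (262,333.4) original, and the slot runs from (170,172) to (270,120). I've used all ten picture views, so the rest is numeric.

```bash
python3 - <<'E'
from h import *
np.set_printoptions(precision=4,suppress=True)
w=viewer.grab_frame('wrist');b=viewer.grab_frame('scene')
print(cam(w)[2])
def W(x,y):return (219+x/5,304+y/5)
p=ray(w,[W(215,146),W(165,175),W(272,118)],.0549);print(p)
d=p[2]-p[1];print('slot',np.degrees(np.arctan2(d[1],d[0])))
print('scene screw',ray(b,[(287+201/5,159+161/5)],.0549))
im=w['img'];g=cv2.cvtColor(im,6)[:, :]
# dark slot pixels inside head: fit line
yy,xx=np.mgrid[:384,:512];cx,cy=W(215,146)
m=(np.hypot(xx-cx,yy-cy)<10)&(g<95)
print(m.sum(),g[int(cy)-3:int(cy)+4,int(cx)-10:int(cx)+11])
P=ray(w,np.c_[xx[m],yy[m]],.0549)[:,:2];u=np.linalg.svd(P-P.mean(0))[2][0];print(P.mean(0),np.degrees(np.arctan2(u[1],u[0])))
s=r.get_state();print(s['position'],s['finger_gap'])
E
```

```text
[0.4114 0.1357 0.3263]
[[0.622  0.2015 0.0549]
 [0.6313 0.1942 0.0549]
 [0.6127 0.2102 0.0549]]
slot 139.16060163893488
scene screw [[0.6306 0.1978 0.0549]]
137 [[125 134 134 131 131 129 127 128 129 130 129 131 131 135 115 107  57  56
   42  37  47]
 [136 130 131 131 128 127 128 127 128 129 130 135 117 101  67  49  36  50
   43  43  52]
 [131 131 127 126 126 127 128 128 129 139 114 108  74  35  44  40  38  45
   50  58  67]
 [129 129 127 126 127 128 126 141 124 106  75  58  52  40  41  43  49  56
   67  77  65]
 [127 127 127 128 128 131 130 112  83  55  46  47  46  47  50  50  63  75
   61 100 107]
 [124 126 126 130 132 105  86  63  55  55  43  41  51  54  62  52  55  96
  106 127 132]
 [126 129 136 109  88  65  55  49  46  49  43  53  58  69  84  54  96 126
  131 132 129]]
[0.6214 0.202 ] -12.322988571471294
[0.4785 0.1541 0.1425] 0.07909178857249723
```

{"name": "jog_arm", "arguments": {
  "series": [
    [[0,0,-5.5],[0,0,0],8.5],
    [[0,0,-5.5],[0,0,0],8.5],
    [[0,0,0],[0.8,-4.8,0],8.5],
    [[0,0,0],[0.8,-4.8,0],8.5],
    [[0,0,0],[0.8,-4.8,0],8.5]
  ]
}}

```text
t: 9.7
position: [0.5231, 0.0136, 0.1416]
orientation: [[-0.889, -0.458, -0.003], [-0.458, 0.889, -0.001], [0.003, 0.001, -1.0]]
force: [1.3, 0.0, 0.1]
finger_gap: 0.0848
finger_force: 0.0
```

{"name": "jog_arm", "arguments": {
  "series": [
    [[0,0,0],[1.35,-4.1,0],8.5],
    [[0,0,0],[1.35,-4.1,0],8.5],
    [[0,0,0],[1.35,-4.1,0],8.5],
    [[0,0,0],[1.35,-4.0,0],8.5],
    [[0,0,0],[0,0,0],8.5]
  ]
}}

```text
t: 10.2
position: [0.5489, -0.159, 0.1406]
orientation: [[-0.892, -0.452, -0.005], [-0.452, 0.892, -0.001], [0.005, 0.002, -1.0]]
force: [-0.3, 0.5, -1.8]
finger_gap: 0.0849
finger_force: 0.0
```

```bash
python3 - <<'E'
from h import *
np.set_printoptions(precision=4,suppress=True)
w=grab('wrist','w8.png');b=grab('scene','s8.png');t=grab('top','t8.png');s=r.get_state();p=s['position'];R=s['orientation'];print(p,R)
im=w['img'].astype(int)
m=((im[...,2]-im[...,0]>45)&(im[...,2]>130)).astype(np.uint8);m[:200]=0
n,l,st,ce=cv2.connectedComponentsWithStats(m)
for i in 1+np.argsort(-st[1:,4])[:3]:
    print(st[i],ce[i],(ray(w,[ce[i]],.135)-p)@R)
c=max(cv2.findContours((l==1+st[1:,4].argmax()).astype(np.uint8),0,1)[0],key=cv2.contourArea)[:,0]
q=(ray(w,c,.135)-p)@R;print(q.min(0),q.max(0),cv2.minAreaRect((q[:,:2]*1000).astype(np.float32)))
K,d,cp,ca=cam(t);g=cv2.cvtColor(t['img'],6)
q=proj(t,[(.6265,.2,.055)])[0];x,y=np.round(q).astype(int);print('top',q);print(g[y-7:y+8,x-8:x+9])
E
```

```text
[ 0.5492 -0.1548  0.1416] [[-0.8898 -0.4563 -0.0029]
 [-0.4563  0.8898  0.0003]
 [ 0.0025  0.0016 -1.    ]]Traceback (most recent call last):
  File "<stdin>", line 9, in <module>
ValueError: attempt to get argmax of an empty sequence
```

```bash
python3 - <<'E'
from h import *
np.set_printoptions(precision=4,suppress=True,linewidth=200)
w=viewer.grab_frame('wrist');t=viewer.grab_frame('top');s=r.get_state();p=s['position'];R=s['orientation'];print(p)
im=w['img'].astype(int);q0=proj(w,[(.55,-.157,.135)])[0];print(q0)
rb=im[...,2]-im[...,0]
x0,y0=q0.astype(int)
print('r-b rows');print(rb[y0-40:y0+40:4,x0-40:x0+42:3])
g=cv2.cvtColor(t['img'],6)
q=proj(t,[(.6265,.2,.055)])[0];x,y=np.round(q).astype(int);print('top',q);print(g[y-7:y+8,x-8:x+9])
E
```

```text
[ 0.5495 -0.1538  0.1425]
[252.1461 217.506 ]
r-b rows
[[ 11  11  10  10  11  11  12  13  14  17  16  17  19  17  19  20  19  22  19  19  14  13  12  12  12  13  14  15]
 [  9   8  10  11  11  12  12  12  12  15  18  17  18  20  19  21  21  21  21  21  15  15  14  14  12  11  11  12]
 [  9   9  11  10  11  11  11  10  12  15  17  17  18  19  20  21  20  19  20  21  16  14  15  12  13  13  14  11]
 [ 19  24   7  11  11  11  13  11  12  16  18  18  18  20  19  20  22  19  21  20  15  14  14  14  13  12  13  11]
 [ 30  32  33   7  11  12  12  12  13  22  22  22  26  26  26  26  26  26  26  22  19  14  13  14  13  12  12  13]
 [ 29  30  29  30   7  12  12  12  25  30  33  37  37  37  37  38  37  38  37  33  24  13  13  12  13  13  12  12]
 [ 31  33  32  32  30  30  33  10  27  36  36  38  39  40  39  39  40  37  35  31  30  13  12  14  11  13  11  10]
 [ 32  32  34  35  35  36  35  30  28  36  38  40  38  39  40  36  36  34  36  33  29  13  13  11  11  11  10  12]
 [ 37  34  31  33  36  34  33  31  29  35  36  37  37  35  34  34  35  35  34  32  28  12  13  11  30   8  11  -6]
 [ 35  35 
[... 1645 characters left out ...]
147 127 118 117 116 111  94  58  57  90 119 129 143 147 147]
 [148 147 145 117 117 116 112  88  65  59  80 100 114 133 116 142 147]
 [149 147 145 117 112 114  97  63  57  77  98 110 105 132  98 139 147]
 [148 146 144 107 105  99  68  56  76  98 109 114  92 132  99 137 148]
 [148 147 142 117  91  64  57  75 100 110 113 107  85 127 112 141 147]
 [147 145 137 133  94  68  76 103 115 114 104  82  99  99 119 143 146]
 [148 147 140 132 122  99 115 118 121 115  85  98 107  98 135 148 148]
 [149 147 147 142 124 128 117  99  97  97 119 106  96 130 146 148 147]
 [149 149 148 146 139 108  98  97 108 101  93  95 131 146 148 149 148]
 [149 148 147 148 147 139 137 127 125 123 133 139 146 147 148 148 148]]
```

{"name": "jog_arm", "arguments": {
  "series": [
    [[0,0,0],[0.2,-0.2,2],8.5],
    [[0,0,0],[0,0,3],8.5],
    [[0,0,0],[0,0,3],8.5],
    [[0,0,0],[0,0,1.2],8.5],
    [[0,0,0],[0,0,0],8.5]
  ]
}}

```text
t: 10.95
position: [0.5477, -0.1565, 0.0496]
orientation: [[-0.889, -0.458, -0.003], [-0.458, 0.889, 0.0], [0.003, 0.002, -1.0]]
force: [0.9, 0.7, -0.2]
finger_gap: 0.0849
finger_force: 0.0
```

{"name": "jog_arm", "arguments": {
  "series": [
    [[0,0,0],[0,0,0],2],
    [[0,0,0],[0,0,0],1],
    [[0,0,0],[0,0,0],1],
    [[0,0,0],[0,0,0],1],
    [[0,0,0],[0,0,0],1]
  ],
  "force": 70
}}

```text
t: 11.45
position: [0.5493, -0.1575, 0.0523]
orientation: [[-0.889, -0.457, 0.001], [-0.457, 0.889, -0.0], [-0.001, -0.001, -1.0]]
force: [-0.0, 0.5, 3.1]
finger_gap: 0.0234
finger_force: 68.5
```

Gripped at 23.4 mm with 68 N. Lift and carry to the screw; later calls rotate the blade to the slot.

{"name": "jog_arm", "arguments": {
  "series": [
    [[0,0,0],[0,0,-2],1],
    [[0,0,0],[0,0,-3],1],
    [[0,0,0],[0,0,-3],1],
    [[0,0,0],[0,0,-2],1],
    [[0,0,0],[-1.4,1.7,0],1]
  ]
}}

```text
t: 11.95
position: [0.5547, -0.1375, 0.1555]
orientation: [[-0.891, -0.455, 0.006], [-0.455, 0.891, -0.001], [-0.005, -0.004, -1.0]]
force: [0.6, -0.1, -1.5]
finger_gap: 0.0232
finger_force: 68.6
```

{"name": "jog_arm", "arguments": {
  "series": [
    [[0,0,0],[-2.9,3.5,0],1],
    [[0,0,0],[-2.9,3.5,0],1],
    [[0,0,0],[-2.9,3.5,0],1],
    [[0,0,0],[-2.9,3.5,0],1],
    [[0,0,0],[-2.9,3.5,0],1]
  ]
}}

```text
t: 12.45
position: [0.6024, 0.088, 0.1513]
orientation: [[-0.889, -0.457, -0.0], [-0.457, 0.889, 0.0], [0.0, 0.0, -1.0]]
force: [0.2, 0.6, -0.6]
finger_gap: 0.0233
finger_force: 68.7
```

{"name": "jog_arm", "arguments": {
  "series": [
    [[0,0,0],[-2.9,3.5,0],1],
    [[0,0,0],[-2.9,3.5,0],1],
    [[0,0,0],[-1.6,2,0],1],
    [[0,0,-8],[0,0,0],1],
    [[0,0,-8],[0,0,0],1]
  ]
}}

```text
t: 12.95
position: [0.6268, 0.2011, 0.1503]
orientation: [[-0.724, -0.69, -0.002], [-0.69, 0.724, -0.001], [0.002, 0.001, -1.0]]
force: [-0.7, -0.3, -0.6]
finger_gap: 0.0231
finger_force: 68.7
```

{"name": "jog_arm", "arguments": {
  "series": [
    [[0,0,-8],[0,0,0],1],
    [[0,0,-8],[0,0,0],1],
    [[0,0,-8],[0,0,0],1],
    [[0,0,-8],[0,0,0],1],
    [[0,0,-8],[0,0,0],1]
  ]
}}

```text
t: 13.45
position: [0.6269, 0.2, 0.1509]
orientation: [[-0.113, -0.994, -0.001], [-0.994, 0.113, -0.0], [0.0, 0.001, -1.0]]
force: [1.1, -0.1, -0.8]
finger_gap: 0.0234
finger_force: 68.7
```

{"name": "jog_arm", "arguments": {
  "series": [
    [[0,0,-8],[0,0,0],1],
    [[0,0,-8],[0,0,0],1],
    [[0,0,-8],[0,0,0],1],
    [[0,0,-8],[0,0,0],1],
    [[0,0,-8],[0,0,0],1]
  ]
}}

```text
t: 13.95
position: [0.6269, 0.1999, 0.1509]
orientation: [[0.552, -0.834, -0.001], [-0.834, -0.552, -0.0], [-0.0, 0.001, -1.0]]
force: [-0.3, -0.3, -0.9]
finger_gap: 0.0231
finger_force: 68.7
```

{"name": "jog_arm", "arguments": {
  "series": [
    [[0,0,-8],[0,0,0],1],
    [[0,0,-8],[0,0,0],1],
    [[0,0,-0.8],[0,0,0],1],
    [[0,0,0],[0,0,0],1]
  ]
}}

```text
t: 14.35
position: [0.627, 0.1999, 0.1511]
orientation: [[0.764, -0.645, -0.001], [-0.645, -0.764, -0.0], [-0.0, 0.0, -1.0]]
force: [0.6, 0.1, -1.2]
finger_gap: 0.023
finger_force: 68.7
```

{"name": "jog_arm", "arguments": {
  "series": [
    [[0,0,0],[0,0,2],1],
    [[0,0,0],[0,0,1.5],1],
    [[0,0,0],[0,0,0],1],
    [[0,0,0],[0,0,0],1]
  ]
}}

```text
t: 14.75
position: [0.6269, 0.1997, 0.1161]
orientation: [[0.765, -0.643, -0.001], [-0.643, -0.765, -0.001], [-0.0, 0.001, -1.0]]
force: [0.5, -0.5, -0.5]
finger_gap: 0.0235
finger_force: 68.7
```

```bash
python3 - <<'E'
from h import *
np.set_printoptions(precision=4,suppress=True,linewidth=300)
w=grab('wrist','w9.png');s=r.get_state();p=s['position'];R=s['orientation'];print(p)
tip=p+R@[0,0,.047];S=np.array([.627,.2005,.0552])
print('tip',tip,proj(w,[tip]),'screw',proj(w,[S]))
g=cv2.cvtColor(w['img'],6);x,y=proj(w,[S])[0].astype(int)
y0,x0=y-44,x-44;print(x0,y0)
ch=" .:-=+*#%@"[::-1]
for row in g[y0:y0+80:1,x0:x0+90]:print(''.join(ch[v*10//256] for v in row))
E
```

```text
[0.6274 0.1999 0.117 ]
tip [0.6274 0.1999 0.07  ] [[257.4562 196.5282]] screw [[257.2    191.7206]]
213 147<stdin>:9: RuntimeWarning: overflow encountered in scalar multiply
Traceback (most recent call last):
OverflowError: Python integer 256 out of bounds for uint8
```

```bash
python3 - <<'E'
import cv2
g=cv2.cvtColor(cv2.imread('pics/w9.png'),6).astype(int)
ch=" .:-=+*#%@"[::-1]
for y in range(160,224):print(y,''.join(ch[v*10//256] for v in g[y,218:300]))
E
```

```text
160 =========-==========..........:===================================================
161 ==================+:.........:====================================================
162 =================+:.........:=====================================================
163 ==================........ :======================================================
164 ================+:.......:========================================================
165 ===============+:...... :=========================================================
166 ================:......:==========================================================
167 ==============+:......:============+*+++++========================================
168 =============+-..... :=========++**###*****##*+===================================
169 ==============:....-==========*#*##############*+=================================
170 ============+:......-=====+***####*+++++++****###*+===============================
171 ===========+-....... -====*####*+=============+*###*+=============================
172 ============:...... :===+*##*+==================+*##
[... 3767 characters left out ...]
====
216 .........-=======*%%%%%%%%%%%%%%%%%%%%%%%%%%%%%%%%%%%%%%%%%%%%#===================
217 ..........-======#%%%%%%%%%%%%%%%%%%%%%%%%%%%%%%%%%%%%%%%%%%%%%+==================
218 ......... -=====*%%%%%%%%%%%%%%%%%%%%%%%%%%%%%%%%%%%%%%%%%%%%%%#==================
219 .........-======*%%%%%%%%%%%%%%%%%%%%%%%%%%%%%%%%%%%%%%%%%%%%%%%+=================
220 .........-+=====*%%%%%%%%%%%%%%%%%%%%%%%%%%%%%%%%%%%%%%%%%%%%%%@+=================
221 . ........-+====#%%%%%%%%%%%%%%%%%%%%%%%%%%%%%%%%%%%%%%%%%%%%%%@+=================
222 #+. .......-====#%%%%%%%%%%%%%%%%%%%%%%%%%%%%%%%%%%%%%%%%%%%%%%%#+================
223 @@#: .......-==*%%%%%%%%%%%%%%%%%%%%%%%%%%%%%%%%%%%%%%%%%%%%%%%%#=================
```

The text map shows the slot upright in the image (columns ~254–261, centre 257.4). The blade and shank centre is at ~258, and the head centre row of ~191 matches the prediction. It is aligned within 1 mm, so I'll descend.

{"name": "jog_arm", "arguments": {
  "series": [
    [[0,0,0],[0,0,0.8],1],
    [[0,0,0],[0,0,0.5],1],
    [[0,0,0],[0,0,0.3],1],
    [[0,0,0],[0,0,0.2],1],
    [[0,0,0],[0,0,0],1]
  ]
}}

```text
t: 15.3
position: [0.6269, 0.1999, 0.098]
orientation: [[0.766, -0.643, -0.001], [-0.643, -0.766, -0.0], [-0.0, 0.001, -1.0]]
force: [0.1, -0.4, -1.6]
finger_gap: 0.0232
finger_force: 68.7
```

{"name": "jog_arm", "arguments": {
  "series": [
    [[0,0,0],[0,0,0.15],1],
    [[0,0,0],[0,0,0.1],1],
    [[0,0,0],[0,0,0],1]
  ]
}}

```text
t: 15.6
position: [0.6275, 0.2, 0.0973]
orientation: [[0.766, -0.643, 0.001], [-0.643, -0.766, 0.0], [0.001, -0.001, -1.0]]
force: [-1.8, -1.0, 5.0]
finger_gap: 0.0234
finger_force: 69.5
```

{"name": "jog_arm", "arguments": {
  "series": [
    [[0,0,0],[0,0,0.2],1],
    [[0,0,5],[0,0,0.02],1],
    [[0,0,6],[0,0,0.02],1],
    [[0,0,6],[0,0,0.02],1]
  ],
  "force": 100
}}

```text
t: 16.0
position: [0.628, 0.1998, 0.0968]
orientation: [[0.541, -0.841, 0.004], [-0.841, -0.541, 0.0], [0.002, -0.003, -1.0]]
force: [-4.3, -1.2, 12.3]
finger_gap: 0.0226
finger_force: 99.6
```

```bash
python3 - <<'E'
from h import *
s=r.get_state();print(s['position'],s['force'],s['torque'],s['qpos'])
E
```

```text
[0.62800774 0.19982426 0.09680855] [-4.33566514 -1.16766811 12.27982997] [-0.42804809  1.84661678  0.11882527] [ 35.06066011  11.5175087    4.89481423   0.10325435 -83.19437944
  -2.29347231]
```

{"name": "jog_arm", "arguments": {
  "series": [
    [[0,0,8],[0,0,0.02],1],
    [[0,0,8],[0,0,0.02],1],
    [[0,0,8],[0,0,0.02],1],
    [[0,0,8],[0,0,0.02],1],
    [[0,0,8],[0,0,0.02],1]
  ]
}}

```text
t: 16.5
position: [0.6274, 0.1998, 0.0958]
orientation: [[-0.127, -0.992, 0.002], [-0.992, 0.127, 0.0], [-0.0, -0.002, -1.0]]
force: [-7.2, -1.4, 13.1]
finger_gap: 0.0231
finger_force: 99.7
```

{"name": "jog_arm", "arguments": {
  "series": [
    [[0,0,8],[0,0,0.02],1],
    [[0,0,8],[0,0,0.02],1],
    [[0,0,8],[0,0,0.02],1],
    [[0,0,8],[0,0,0.02],1],
    [[0,0,8],[0,0,0.03],1]
  ]
}}

```text
t: 17.0
position: [0.6271, 0.2002, 0.0947]
orientation: [[-0.735, -0.678, 0.002], [-0.678, 0.735, 0.001], [-0.002, -0.001, -1.0]]
force: [-7.9, 0.5, 13.5]
finger_gap: 0.0228
finger_force: 99.8
```

```bash
python3 - <<'E'
from h import *
s=r.get_state();print(s['position'],s['force'],s['torque'],s['qpos'])
E
```

```text
[0.62707165 0.20021118 0.09468116] [-7.93829107  0.45884006 13.53660126] [0.12954386 3.36551949 0.11013753] [ 3.50935606e+01  1.15282832e+01  4.71110710e+00  2.93593017e-02
 -8.30715789e+01 -8.23750402e+01]
```

{"name": "jog_arm", "arguments": {
  "series": [
    [[0,0,8],[0,0,0.02],1],
    [[0,0,8],[0,0,0.02],1],
    [[0,0,8],[0,0,0.02],1],
    [[0,0,4],[0,0,0.01],1]
  ]
}}

```text
t: 17.4
position: [0.6271, 0.2005, 0.094]
orientation: [[-0.967, -0.255, 0.002], [-0.255, 0.967, 0.001], [-0.002, 0.001, -1.0]]
force: [-8.0, 1.3, 14.0]
finger_gap: 0.023
finger_force: 99.8
```

```bash
python3 - <<'E'
from h import *
s=r.get_state();R=s['orientation'];print(s['position'],s['force'],s['torque'],np.degrees(np.arctan2(R[1,0],R[0,0])))
E
```

```text
[0.62707658 0.2005418  0.09395477] [-7.96807953  1.32888635 14.0105268 ] [0.48456155 3.26262159 0.08359707] -165.2182239032781
```

{"name": "jog_arm", "arguments": {
  "series": [
    [[0,0,4],[0,0,0.01],1],
    [[0,0,4],[0,0,0.01],1]
  ]
}}

```text
t: 17.6
position: [0.6271, 0.2006, 0.0938]
orientation: [[-0.993, -0.12, 0.002], [-0.12, 0.993, 0.001], [-0.002, 0.001, -1.0]]
force: [-7.1, 0.6, 13.7]
finger_gap: 0.0231
finger_force: 99.8
```

```bash
python3 - <<'E'
from h import *
s=r.get_state();R=s['orientation'];print(s['position'],s['force'],s['torque'],np.degrees(np.arctan2(R[1,0],R[0,0])))
E
```

```text
[0.62708099 0.2005959  0.09377308] [-7.11430123  0.59895556 13.67110868] [0.45896843 3.2963381  0.09862345] -173.10567814090047
```

{"name": "jog_arm", "arguments": {
  "series": [
    [[0,0,3],[0,0,0],1],
    [[0,0,3],[0,0,0],1]
  ]
}}

```text
t: 17.8
position: [0.6271, 0.2006, 0.0936]
orientation: [[-1.0, -0.016, 0.002], [-0.016, 1.0, 0.001], [-0.002, 0.001, -1.0]]
force: [-7.1, 0.9, 12.8]
finger_gap: 0.0227
finger_force: 99.7
```

```bash
python3 - <<'E'
from h import *
s=r.get_state();R=s['orientation'];print(s['position'],s['force'],s['torque'],np.degrees(np.arctan2(R[1,0],R[0,0])))
E
```

```text
[0.62706841 0.20063523 0.09364872] [-7.13840173  0.87330665 12.78907992] [0.45465628 3.17806972 0.04972238] -179.06659318261404
```

{"name": "jog_arm", "arguments": {
  "series": [
    [[0,0,3],[0,0,0.01],1],
    [[0,0,3],[0,0,0.01],1]
  ]
}}

```text
t: 18.0
position: [0.6272, 0.2008, 0.0936]
orientation: [[-0.996, 0.088, 0.002], [0.088, 0.996, 0.002], [-0.002, 0.002, -1.0]]
force: [-6.6, 1.3, 13.6]
finger_gap: 0.023
finger_force: 99.8
```

```bash
python3 - <<'E'
from h import *
s=r.get_state();R=s['orientation'];print(s['position'],s['force'],s['torque'],np.degrees(np.arctan2(R[1,0],R[0,0])))
E
```

```text
[0.62719954 0.20076659 0.09356226] [-6.55333857  1.32659981 13.57266628] [0.61734267 3.07811483 0.13273147] 174.94814535612568
```

{"name": "jog_arm", "arguments": {
  "series": [
    [[0,0,3],[0,0,0],1],
    [[0,0,3],[0,0,0],1]
  ]
}}

```text
t: 18.2
position: [0.6272, 0.2008, 0.0936]
orientation: [[-0.981, 0.192, 0.002], [0.192, 0.981, 0.002], [-0.002, 0.002, -1.0]]
force: [-7.5, 0.8, 14.2]
finger_gap: 0.0231
finger_force: 99.7
```

```bash
python3 - <<'E'
from h import *
s=r.get_state();R=s['orientation'];print(s['position'],s['force'],s['torque'],np.degrees(np.arctan2(R[1,0],R[0,0])))
E
```

```text
[0.62724949 0.20081276 0.09358731] [-7.51757487  0.82811763 14.16680033] [0.60136936 2.97037801 0.25803216] 168.9585092777296
```

{"name": "jog_arm", "arguments": {
  "series": [
    [[0,0,3],[0,0,0],1],
    [[0,0,2],[0,0,0],1]
  ]
}}

```text
t: 18.4
position: [0.6274, 0.2008, 0.0936]
orientation: [[-0.961, 0.276, 0.003], [0.276, 0.961, 0.002], [-0.002, 0.002, -1.0]]
force: [-6.2, 1.1, 12.7]
finger_gap: 0.023
finger_force: 99.7
```

```bash
python3 - <<'E'
from h import *
s=r.get_state();R=s['orientation'];print(s['position'],s['force'],s['torque'],np.degrees(np.arctan2(R[1,0],R[0,0])))
E
```

```text
[0.62735863 0.20082775 0.09358901] [-6.19366585  1.08485064 12.73513135] [0.55726468 2.81995759 0.39436121] 163.97822933101227
```

Sinking has stopped and torque rises to 0.39 N·m against the stop, so the screw is home. I'll ease the torque and lift out.

{"name": "jog_arm", "arguments": {
  "series": [
    [[0,0,-6],[0,0,0],1],
    [[0,0,0],[0,0,-0.3],1],
    [[0,0,0],[0,0,-0.5],1],
    [[0,0,0],[0,0,-1],1],
    [[0,0,0],[0,0,-1],1]
  ]
}}

```text
t: 18.9
position: [0.6274, 0.1993, 0.1189]
orientation: [[-0.985, 0.174, -0.0], [0.174, 0.985, -0.002], [-0.0, -0.002, -1.0]]
force: [0.1, 1.1, -0.2]
finger_gap: 0.023
finger_force: 101.4
```

```bash
python3 - <<'E'
from h import *
w=grab('wrist','w10.png');s=r.get_state();R=s['orientation'];print(s['position'],s['force'],s['torque'],np.degrees(np.arctan2(R[1,0],R[0,0])))
g=cv2.cvtColor(w['img'],6).astype(int);print(proj(w,[(.627,.2005,.052)]))
ch=" .:-=+*#%@"[::-1]
for y in range(164,224):print(y,''.join(ch[v*10//256] for v in g[y,218:298]))
E
```

```text
[0.62861301 0.19959875 0.12231325] [-0.22596266 -0.21403567  1.08450959] [-0.04244939 -0.08479147  0.05643697] 169.9765849696042
[[258.58605355 190.33019854]]
164 ====================================------=====-================================
165 ==================================-=+***********==-=============================
166 ===============================--=+***************+=============================
167 ==============================-=+*****+++++++=+******===========================
168 ============================-=*****+=----------==******+========================
169 ============================*****+=------=--------=+****+=-=====================
170 ===========================+***+=--==============----=+**+======================
171 ==========================***+=---===+*****###*====----=**+=====================
172 ========================-+*+=---===+#%##########*+====--=**+====================
173 =======================-+**=-====+#%%%#*********###*===--=**+===================
174 ======================-=**=-===+#%%%%%##**********##%+===-=**+==================
175 ==
[... 3458 characters left out ...]
%%=-================
216 +%#. ..........  -%%%%%%%%%%%%%%%%%%%%%%%%%%%%%%%%%%%%%%%%%%%%*=-===============
217 =#@.  ......... :*%%%%%%%%%%%%%%%%%%%%%%%%%%%%%%%%%%%%%%%%%%%%%=-===============
218 -+%*. ........  -%%%%%%%%%%%%%%%%%%%%%%%%%%%%%%%%%%%%%%%%%%%%%%*================
219 =-*@.  ....... .+%%%%%%%%%%%%%%%%%%%%%%%%%%%%%%%%%%%%%%%%%%%%%%#=-==============
220 =-+%*. ....... .+%%%%%%%%%%%%%%%%%%%%%%%%%%%%%%%%%%%%%%%%%%%%%%%=-============-.
221 ==-*@.  .....  :*%%%%%%%%%%%%%%%%%%%%%%%%%%%%%%%%%%%%%%%%%%%%%%%=-==========-.  
222 ==-+%#.  ....  -%%%%%%%%%%%%%%%%%%%%%%%%%%%%%%%%%%%%%%%%%%%%%%%%+========-:.    
223 ===-+%*. ....  -%%%%%%%%%%%%%%%%%%%%%%%%%%%%%%%%%%%%%%%%%%#%%%%%#======-:.    ..
```

The slot in the map is tilted about 25.5° from tool x. That puts it at about 196°, along the scale's x, so the screw is home. Now I'll carry the driver back to the holder.

{"name": "jog_arm", "arguments": {
  "series": [
    [[0,0,-7.4],[0,0,-1.5],1],
    [[0,0,-7.4],[0,0,-1.5],1],
    [[0,0,-7.4],[0,0,0],1],
    [[0,0,-7.4],[0,0,0],1],
    [[0,0,-7.6],[0,0,0],1]
  ]
}}

```text
t: 19.45
position: [0.6279, 0.1997, 0.1503]
orientation: [[-0.887, -0.461, 0.003], [-0.461, 0.887, 0.001], [-0.003, -0.001, -1.0]]
force: [-0.3, -0.7, -0.7]
finger_gap: 0.0227
finger_force: 101.4
```

{"name": "jog_arm", "arguments": {
  "series": [
    [[0,0,0],[1.5,-1.8,0],1],
    [[0,0,0],[2.9,-3.5,0],1],
    [[0,0,0],[2.9,-3.5,0],1],
    [[0,0,0],[2.9,-3.5,0],1],
    [[0,0,0],[2.9,-3.5,0],1]
  ]
}}

```text
t: 19.95
position: [0.5829, -0.0024, 0.1503]
orientation: [[-0.889, -0.457, 0.003], [-0.457, 0.889, -0.0], [-0.003, -0.002, -1.0]]
force: [0.1, -0.9, -1.3]
finger_gap: 0.0231
finger_force: 101.4
```

{"name": "jog_arm", "arguments": {
  "series": [
    [[0,0,0],[2.9,-3.5,0],1],
    [[0,0,0],[2.9,-3.5,0],1],
    [[0,0,0],[2.9,-3.5,0],1],
    [[0,0,0],[1.5,-1.8,0],1],
    [[0,0,0],[0,0,0],1]
  ]
}}

```text
t: 20.45
position: [0.548, -0.1598, 0.1503]
orientation: [[-0.891, -0.453, 0.003], [-0.453, 0.891, -0.001], [-0.002, -0.002, -1.0]]
force: [0.2, 0.3, -1.3]
finger_gap: 0.0228
finger_force: 101.4
```

```bash
python3 - <<'E'
from h import *
w=grab('wrist','w11.png');s=r.get_state();R=s['orientation'];p=s['position'];print(p,np.degrees(np.arctan2(R[1,0],R[0,0])),R.T@(np.array([.5493,-.1575,p[2]])-p))
print('tip',proj(w,[p+R@[0,0,.047]]),'hole',proj(w,[(.5493,-.1575,.065)]))
g=cv2.cvtColor(w['img'],6).astype(int)
ch=" .:-=+*#%@"[::-1]
for y in range(156,222):print(y,''.join(ch[min(9,v*10//140)] for v in g[y,210:306]))
E
```

```text
[ 0.54841194 -0.15824179  0.14991505] -152.97542872471195 [-1.12813977e-03  2.57285306e-04  1.63993120e-06]
tip [[258.16140929 199.31678911]] hole [[258.67478504 186.68936205]]
156               =#*******#########################################################################
157              :*#***#####**######################################################################
158 .            -*#****############################################################################
159  .....      .=#******###########################################################################
160        ...  .+#*****#*###*######################################################################
161              *#*#***#**#########################################################################
162              ##***#**##*########################################################################
163             .##******###########################################################################
164             .##*********########################################################################
165           
[... 5029 characters left out ...]
      
215    -+*+++++==============+*#**#*##############################*#*#**##*++++++++++++*=           
216        +**+++++====+==++=+*#*#**####################################*#*++++++++++++*            
217           :+**++++++++=++**#*#****#*############################*##*###+++++++++++*#            
218               -+**+++++=+##*#*#########################*###########*###*++++++++++*+            
219                   +**+++*#**#***############################*####**#**##++++++++++*             
220                      -+*##*#**##*###################################*#*#++++++++++#             
221                         =##******#*##########################*####****##+++++++++*=
```

Hole centre is at about (254.5,187) and the blade edge at about (254.5,197). The axes agree within a millimetre or two, so I'll trim −2 mm in tool y and lower.

{"name": "jog_arm", "arguments": {
  "series": [
    [[0,0,0],[-0.1,-0.2,0],1],
    [[0,0,0],[0,0,2],1],
    [[0,0,0],[0,0,2],1],
    [[0,0,0],[0,0,1],1],
    [[0,0,0],[0,0,0],1]
  ]
}}

```text
t: 21.0
position: [0.5496, -0.1569, 0.0967]
orientation: [[-0.889, -0.458, -0.003], [-0.458, 0.889, 0.0], [0.002, 0.001, -1.0]]
force: [-0.3, -0.4, -1.2]
finger_gap: 0.0231
finger_force: 101.4
```

{"name": "jog_arm", "arguments": {
  "series": [
    [[0,0,0],[0,0,1.5],1],
    [[0,0,0],[0,0,1.5],1],
    [[0,0,0],[0,0,0.7],1],
    [[0,0,0],[0,0,0.4],1],
    [[0,0,0],[0,0,0],1]
  ]
}}

```text
t: 21.5
position: [0.5498, -0.1578, 0.0565]
orientation: [[-0.889, -0.457, -0.001], [-0.457, 0.889, -0.0], [0.001, 0.0, -1.0]]
force: [0.7, -0.3, -0.5]
finger_gap: 0.023
finger_force: 101.4
```

{"name": "jog_arm", "arguments": {
  "series": [
    [[0,0,0],[0,0,0.3],1],
    [[0,0,0],[0,0,0.15],1],
    [[0,0,0],[0,0,0],1]
  ]
}}

```text
t: 21.8
position: [0.5502, -0.1577, 0.0526]
orientation: [[-0.889, -0.457, 0.0], [-0.457, 0.889, 0.0], [-0.0, 0.0, -1.0]]
force: [-1.0, -0.5, -1.0]
finger_gap: 0.0227
finger_force: 101.4
```

{"name": "jog_arm", "arguments": {
  "series": [
    [[0,0,0],[0,0,0.1],1],
    [[0,0,0],[0,0,0.1],1],
    [[0,0,0],[0,0,0],1]
  ]
}}

```text
t: 22.1
position: [0.5504, -0.1578, 0.0524]
orientation: [[-0.889, -0.457, 0.001], [-0.457, 0.889, -0.0], [-0.001, -0.001, -1.0]]
force: [-4.3, 1.8, 6.3]
finger_gap: 0.0229
finger_force: 102.7
```

Contact at 0.0524, the same height as when it was picked up, so the collar is resting on the holder. Releasing slowly, then lifting.

{"name": "jog_arm", "arguments": {
  "series": [
    [[0,0,0],[0,0,-0.1],2.4],
    [[0,0,0],[0,0,0],2.8],
    [[0,0,0],[0,0,0],4],
    [[0,0,0],[0,0,0],6],
    [[0,0,0],[0,0,0],7]
  ],
  "force": 20
}}

```text
t: 22.6
position: [0.5501, -0.1578, 0.0514]
orientation: [[-0.889, -0.457, -0.0], [-0.457, 0.889, 0.0], [0.0, 0.0, -1.0]]
force: [0.0, 0.1, 0.3]
finger_gap: 0.0675
finger_force: 0.0
```

{"name": "jog_arm", "arguments": {
  "series": [
    [[0,0,0],[0,0,-1],7.5],
    [[0,0,0],[0,0,-3],7.5],
    [[0,0,0],[0,0,-4],7.5],
    [[0,0,0],[0,0,-4],7.5],
    [[0,0,0],[0,0,-2],7.5]
  ]
}}

```text
t: 23.1
position: [0.5512, -0.1584, 0.1971]
orientation: [[-0.889, -0.457, 0.006], [-0.457, 0.889, -0.001], [-0.005, -0.004, -1.0]]
force: [-0.1, 0.2, 0.6]
finger_gap: 0.0749
finger_force: 0.0
```

{"name": "jog_arm", "arguments": {
  "series": [
    [[0,0,0],[4,0,0],7.5],
    [[0,0,0],[4,0,0],7.5],
    [[0,0,0],[4,0,0],7.5],
    [[0,0,0],[0,0,0],7.5]
  ]
}}

```text
t: 23.5
position: [0.4411, -0.2144, 0.1941]
orientation: [[-0.89, -0.455, 0.003], [-0.455, 0.89, -0.001], [-0.003, -0.003, -1.0]]
force: [-0.9, 0.2, 0.9]
finger_gap: 0.0754
finger_force: 0.0
```

```bash
python3 - <<'E'
from h import *
np.set_printoptions(precision=4,suppress=True)
b=grab('scene','sF.png');t=grab('top','tF.png');s=r.get_state();print(s['t'],s['position'],s['force'])
b0=cv2.imread('pics/scene0.png');t0=cv2.imread('pics/top0.png')
for f,o,n in((b,b0,'scene'),(t,t0,'top')):
    for nm,P in dict(driver=(.55,-.157,.1),screw=(.627,.2,.052)).items():
        x,y=proj(f,[P])[0].astype(int)
        d=cv2.absdiff(f['img'],o).max(2)[y-22:y+22,x-22:x+22]
        print(n,nm,(x,y),(d>40).sum(),d.mean())
g=t['img'];x,y=np.round(proj(t,[(.627,.2,.052)])[0]).astype(int)
print(cv2.cvtColor(g,6)[y-6:y+7,x-7:x+8])
im=b['img'].astype(int);m=((im[...,2]-im[...,0]>45)&(im[...,2]>130)).astype(np.uint8)
io=b0.astype(int);mo=((io[...,2]-io[...,0]>45)&(io[...,2]>130)).astype(np.uint8)
for k in(mo,m):
    k=k[180:250,165:230];n,l,st,ce=cv2.connectedComponentsWithStats(k);print([(st[i].tolist(),ce[i].round(1).tolist()) for i in range(1,n) if st[i,4]>10])
E
```

```text
23.6 [ 0.4432 -0.213   0.1929] [ 0.5473 -0.0875 -0.3343]
scene driver (np.int64(192), np.int64(200)) 515 20.92923553719008
scene screw (np.int64(327), np.int64(190)) 369 22.56714876033058
top driver (np.int64(319), np.int64(191)) 1188 54.90030991735537
top screw (np.int64(191), np.int64(165)) 321 26.09917355371901
[[ 98 110 126 128 131 135 138 138 138 140 139 140 139 140 139]
 [129 133 136 139 138 136 134 135 134 136 139 138 139 139 139]
 [138 138 140 136 129 106  88  96 100 103 126 126 136 139 138]
 [139 139 136 117  97  73  62  75 100 107 110 127 136 139 140]
 [139 137 129 103  98  84  60  66 101 107 112 117 120 133 139]
 [139 135 110 103 107  97  62  58  99 106 108  88 122 110 133]
 [140 135  97 101 108 104  65  57  93 103 107  83 123  93 130]
 [139 136  93 105 107 102  64  54  75  99 108  94 124  93 129]
 [139 134 112 110 108 102  80  59  61  93 105  93 122 105 131]
 [139 128 125 109 107 104  93  60  57  96 107 109  96 114 135]
 [139 136 125 118 110 109 100  65  62  93  93 109  96 128 137]
 [139 139 132 117 120 110 101  89  93 117  97  93 125 137 138]
 [139 140 138 130 103  91  95 103 100  88  90 123 138 139 139]]
[([12, 12, 8, 8, 47], [15.8, 16.0])]
[([12, 11, 20, 10, 97], [20.3, 15.0])]
```

```bash
python3 - <<'E'
import cv2
ch=" .:-=+*#%@"[::-1]
for a in('scene0','sF'):
    g=cv2.imread(f'pics/{a}.png')[...,2].astype(int)
    for y in range(186,236):print(y,''.join(ch[min(9,v*10//256)] for v in g[y,172:216]))
E
```

```text
186 --------------------------------------------
187 --------------------------------------------
188 -------------------=------------------------
189 -----------------====-----------------------
190 ----------------==+++=----------------------
191 ---------------===++++==--------------------
192 -------===========+++++==-------------------
193 ------===========++++++===-=----------------
194 -----========++==++++++=+++*=---------------
195 -----========**++++++++++*##+=--------------
196 -----========*#*++++++++#####+--------------
197 -----========+%##*++++*#%%###*=-------------
198 ----=========+%%##*++*#%%%####*=------------
199 ----=++======+%%%%#####%%######+------------
200 -----=#*++++**%%%%%%#%##%%#####*=-----------
201 -----=*##**####%%%%%##%#%%%#####*=----------
202 ------=+#######%%%%%%%#%%%#######+=---------
203 -------=*######%%%%%%##%%%########+---------
204 ------=+*######%%%%%%##%%%%#######*=--------
205 ----=+*########%%%%%%#%%%%%%#######*=-------
206 ----=##########%%%%%%%#%%%%%########+-------
207 ----=##########%%%%%%%%#%%%%########*=------
208 ----=*##########%%
[... 3099 characters left out ...]
%%@%@%%%@@@*--
222 ---------=#@@@@#***##%%%%%%%%%%%%%%@@@@@%*--
223 ----------=%@@@%###%%%%%@%%%%%%%%@%@@@@%@#=-
224 -----------=@@@%%%%%%%%%%%@%%@%@@%@@@@@@@#=-
225 -----------=#@@@@%%%%%%%%%%@%@%@@@%%%%@#+=--
226 ------------=%@@@%%%%@%%%@%%%%@%@%@@%%+=----
227 -------------=@@@%%@@@%@@@%@@%@%@%%%*+------
228 -------------=%@@@%%%%%%%@@@%%%@%%#+--------
229 --------------=%@@%%%%%@@@@@%%@%#+=---------
230 ---------------=@@%@%@@@@%@%%%#+=-----------
231 ---------------=%@@%@@%@%%@@#+=-------------
232 ----------------=%@@@@@@%%#+=---------------
233 -----------------=@@@%@%#*=-----------------
234 -----------------=%%%%%#+-------------------
235 ------------------=%@#+=--------------------
```

The before and after maps match: the driver stands upright in its original place and the neighbouring coins haven't moved.

```bash
python3 -c "
from workcell import r
print(r.sign_off())"
```

```text
the job is handed in; nothing more can be done
None
```

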